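# Shut down and unload the parts cleaner

## Robot

A 6-joint arm with a two-finger parallel gripper is mounted at the origin on the work surface. World frame = base frame: x ahead of the robot, y to its left, z up, the work surface at z = 0. Lengths are in m, angles in degrees, forces in N, time in s.
With the tool pointing down it reaches from about 0.35 to 0.875 m from the base axis. Payload 4.2 kg.
Tool frame: the origin (TCP) lies midway between the tips of the shut fingers; the grasp point (between the pads) lies 19 mm behind it; y points along the fingers, z is the direction in which the jaws open and shut, and the axes are right-handed (so a half turn about y gives the same grasp; the last joint's range is limited). The gripper opens to 87 mm and grips with 3 to 60 N. Pads are 19 mm wide; open, the fingers measure 117 mm over their backs; the gripper's body (75 mm by 190 mm) begins 51 mm behind the grasp point.
Start: joints at [-51.646, 22.042, 0.453, 0, -68.411, -14.817], TCP at [0.25, -0.573, 0.223] pointing down, gripper open.
Joint ranges: [-179.83, 179.83], [-69.29, 118.12], [-61.27, 80.66], [-181.25, 117.63], [-171.15, -9.14], [-177.46, 177.46]. Speed limits (degrees/s): [159.86, 159.86, 180, 180, 180, 180].

## Interface

Orientations are given as [roll, pitch, yaw] about the fixed x, y, z axes, in that order (R = Rz(yaw) Ry(pitch) Rx(roll)).
In Python, from workcell import env gives the robot as it stands. The module is installed in compiled form; this text tells all that it offers. Calls block until the motion is done:
- env.goto(position, orientation): joint-space move of the TCP to a pose.
- env.move_straight(position, rotation=None, rate=0.15, force_limit=None): straight line of the TCP; rotation=None keeps the orientation; rate is the mean speed in m/s. With force_limit (N) it stops when the force on the tool has changed by that much, and returns True; else False.
- env.set_joints(angles): joint-space move.
- env.gripper_to(opening, grasp_force=None): opening from 0.0 (shut) to 1.0 (fully open); grasp_force is the grip in N (None keeps the last); returns when the fingers have stopped.
- env.dwell(seconds).
- env.inverse_kinematics(position, orientation): joint angles nearest the present ones, or None.
- env.read_state(): the state.
- env.grab_frame(name): name is "scene" or "top"; returns a dict with "image" (480x640x3 uint8, blue, green, red), "fx", "fy", "cx", "cy" (pixels), "D" ([k1, k2, p1, p2, k3] as OpenCV has them; the pictures are not rectified), "position" and "orientation" of the camera in the world. Camera axes: x right, y up, looking along -z (the intrinsics and any distortion apply to the point x, -y, -z); pixel columns grow to the right and rows downward; lengths in m; the calibration is good to about 2 mm. A picture is of the moment at which its call begins. There is no depth.
A pose or a line that the arm cannot do raises env.Unreachable and nothing moves.
- env.close_job(): hands the job in, once; it reports no verdict.
Trained networks look in a picture, given as the dict that the camera call returned (one of the last four; its "shot" number tells which), for a name from the list of things; names that differ only in an ending like _2 or _b are one class to them, and where a whole thing is asked for, a point or a joint stands for the part that bears it (a point fixed in the world has none). Each returns a list of dicts, best first, with "score" (0 to 1); they miss things now and then, are a little off and sometimes report something else, mostly with a low value. They report only what shows in the picture. A call takes as long as a camera call. They do not tell look-alikes from the thing itself.
- env.search_frame(picture, thing): "xyz" ([x, y, z] in m, in world coordinates, good to about 4 mm: the middle of the surface that is visible of it).
- env.trace(picture, thing): "mask" (480x640 bool, what is visible of it).
The state is a dict: "clock": time; "joint_positions": joint angles; "qvel": joint speeds; "joint_torque": joint torques, N m; "position": TCP position; "tool_rot": TCP orientation; "force": force on the tool from outside, world axes, zero at the start; "wrist_torque": the same for the moment, N m; "opening": opening from 0.0 (shut) to 1.0 (fully open).
Only numpy, scipy, OpenCV 4.12 (cv2) and the standard library are available. Lean on these libraries where they do the work, as an engineer would, in place of code of your own. Each camera call takes 0.05 s, during which the arm holds its last target.

## Task

Shut down and unload the vibrating parts cleaner: first lift the wooden batten off the guard over its speed knob and lay it flat on the rubber mat, next turn the knob fully anticlockwise to its stop, and only then push the isolator lever right over to off, towards the back of the machine. Once it is off, and not before, take every tool part out of the tray and put it in the empty blue bin on the other side of the machine from the mat. Leave the other things on the table where they are.

Things in the scene. Friction and masses are not known exactly. Their poses are not given: they have to be found in the camera images.
- speed (a joint): angle of the machine's speed knob about its upright axis, rad: 0 = fully anticlockwise (seen from above) = lowest speed, end stop; grows clockwise up to 4.4. Turns stiffly and stays where left. A drawn start is 1.8 to 4.0.
- speed_grip (a point): point on the knob's upright axis at the height to grip. The knob: black disc 46 across with a raised bar 44 long, 14 wide and 32 tall across it; this point lies 7 below the bar's top; the point's x axis runs along the bar and turns with it. A white line on the bar's top marks its -x end, which points to the front of the machine (machine -x) at the lowest setting.
- isolator (a joint): angle of the isolator lever, rad: 0 = on (leaning 34 deg to the machine's front, -x), 1.2 = off (leaning 34 deg to the machine's rear, +x). Turns about machine y; its weight carries it over to the stop once past upright (0.6).
- isolator_tip (a point): centre of the lever's black grip (22 thick), near its free end, 75 from the hinge axis; the grip ends 14 beyond. Below the grip a 12 mm steel stem.
- isolator_hinge (a point): the isolator's hinge axis, 22 above the control deck; its axes are the machine's
- machine: grey vibrating tray machine for cleaning tool parts, fixed, 300 (x) by 330 (y), origin: centre of its underside, front to -x. Front half: open tray, inside x -0.142 to 0, y -0.157 to 0.157, floor at z 0.050, with a low 8 thick lip round it, its top at z 0.058. Rear half: control deck at z 0.062 with the knob (x 0.075, y 0.065) and the isolator (x 0.075, y -0.095).
- batten: wooden batten 44 (x) by 170 (y, its length) by 30 (z), at the start lying across the two guard rails, over the knob; origin: centre of its underside. The steel rails run along machine x (0.038 to 0.122), 8 thick, at machine y 0.003 and 0.127, tops at z 0.120.
- mat: black rubber mat lying on the table at one side of the machine (which side varies), 220 (x) by 190 (y) by 5 thick, origin at the centre of its underside, fixed
- bin: empty blue plastic open-topped bin on the table at the other side of the machine, 220 (x) by 180 (y) by 75 tall, walls and floor 5, origin at the centre of its underside, fixed
- socket: tool part: plain hexagonal steel socket, 32 across flats (flats face +-y), 37 across corners (along x), 44 tall, standing. Bare metal; origin: centre of its underside as it stands at the start. May be absent (then None).
- nut: tool part: large steel hexagon nut, 38 across flats (flats face +-y), 44 across corners (along x), 26 thick, lying flat. Bare metal; origin: centre of its underside as it stands at the start. May be absent (then None).
- jaw: tool part: steel vice jaw block 22 (x) by 50 (y) by 30 tall. Bare metal; origin: centre of its underside as it stands at the start. May be absent (then None).
- hammerhead: tool part: small hammer head, 24 (x) by 56 (y, from -26 to +30) by 26 tall; from y +8 to +30 it narrows to 14 (x). Bare metal; origin: centre of its underside as it stands at the start. May be absent (then None).
- bearing: tool part: aluminium bearing block 28 (x) by 46 (y) by 36 tall, its upper part 32 long. Bare metal; origin: centre of its underside as it stands at the start. May be absent (then None).
- spraycan: bystander, leave alone: shut aluminium spray can, 60 across, 150 tall, standing
- mug: bystander, leave alone: white mug, 80 across, 90 tall, standing
- jar: bystander, leave alone: glass jar of screws, 60 across, 75 tall, standing
- screwdriver: bystander, leave alone: screwdriver lying on the table beside the machine
- wrench: bystander, leave alone: wrench lying on the table behind the machine
- tape: bystander, leave alone: grey roll of tape, 80 across, 25 thick, lying flat
There are look-alikes about, which are no part of the job. Of the things shaped like the batten, the wooden one is meant. Leave any orange look-alike of the nut alone.

How it is judged:
By the outcome, as a careful person would: the job done as asked, in the order asked, and still so for the second after the job is handed in, with the robot touching nothing.
Of socket, nut, jaw, hammerhead, bearing only 3 to 5 are there at a start; the rules pass over those that are not, and their reading is None.
At some moment in a run one of socket, nut, jaw, hammerhead, bearing may be knocked a few centimetres aside while the robot is not near it.
Once in a run the grip may slacken for a moment while it holds something.
It also fails if it takes over 210 s, if anything falls off the work surface, if the arm or the gripper's body presses on something with over 40 N, if the wrist force passes 120 N, or if a joint passes its speed limit or range.

## Working session

There is one attempt and no reset: what is moved stays moved. The work goes in short steps, each a Python script; the robot and the scene stay as the last script left them, time stands still between calls to the robot, and variables do not carry over. Pictures are saved under pics/ and viewed, and the job is handed in when it is done.

```bash
mkdir -p pics; ls; python3 - <<'E'
from workcell import env
import cv2
s=env.read_state()
print({k:s[k] for k in('clock','position','tool_rot','force','opening')})
for n in('scene','top'):
    f=env.grab_frame(n); cv2.imwrite(f'pics/{n}0.png',f['image'])
    print(n,f['fx'],f['fy'],f['cx'],f['cy'],f['D'],f['position'],f['orientation'],f['shot'])
    for t in ['machine','batten','mat','bin','speed','isolator','socket','nut','jaw','hammerhead','bearing','spraycan','mug','jar','screwdriver','wrench','tape']:
        r=env.search_frame(f,t)
        print(t,[( [round(float(v),3) for v in d['xyz']],round(float(d['score']),2)) for d in r])
print(env.read_state()['clock'])
E
```

```text
pics
{'clock': 0.0, 'position': array([ 0.24936257, -0.57246945,  0.2214674 ]), 'tool_rot': array([-8.98762899e+01,  5.90991112e-03,  2.35254944e+01]), 'force': array([-0.27160459,  0.10234207,  0.09986645]), 'opening': 0.9981840429342602}
scene 547.2931084469676 547.2931084469676 318.99779719017863 244.84721399476263 [-0.14435229  0.          0.          0.          0.        ] [ 1.11702783 -0.67203077  0.91709711] [48.47602915 -0.86047566 44.75941401] 1
machine [([0.61, -0.085, 0.056], 0.9)]
batten [([0.195, 0.284, 0.028], 0.72), ([0.644, 0.014, 0.154], 0.56)]
mat [([0.413, -0.373, 0.004], 0.6)]
bin [([0.416, 0.37, 0.028], 0.61)]
speed [([0.649, 0.024, 0.074], 0.64), ([0.603, -0.127, 0.133], 0.62)]
isolator [([0.607, -0.127, 0.133], 0.54)]
socket [([0.492, -0.154, 0.088], 0.69), ([0.657, 0.366, 0.095], 0.65), ([0.65, 0.021, 0.079], 0.24)]
nut [([0.497, -0.036, 0.078], 0.86), ([0.346, -0.086, 0.026], 0.62)]
jaw [([0.49, 0.091, 0.074], 0.6)]
hammerhead [([0.608, -0.131, 0.134], 0.53)]
bearing [([0.496, 0.028, 0.067], 0.71), ([0.656, 0.369, 0.097], 0.58)]
spraycan [([0.66, 0.368, 0.09
[... 838 characters left out ...]
, 0.48), ([0.482, -0.15, 0.101], 0.25)]
isolator [([0.597, -0.125, 0.149], 0.48)]
socket [([0.482, -0.15, 0.096], 0.45)]
nut [([0.34, -0.081, 0.022], 0.56), ([0.489, -0.026, 0.075], 0.51), ([0.424, 0.367, 0.003], 0.36)]
jaw [([0.476, 0.096, 0.079], 0.51)]
hammerhead [([0.618, 0.036, 0.074], 0.54)]
bearing [([0.486, 0.037, 0.081], 0.53), ([0.41, -0.365, 0.007], 0.18)]
spraycan [([0.478, 0.098, 0.077], 0.73), ([0.643, 0.378, 0.14], 0.6)]
mug [([0.638, -0.419, 0.038], 0.64), ([0.485, 0.037, 0.086], 0.62)]
jar [([0.751, 0.125, 0.073], 0.91), ([0.488, 0.036, 0.085], 0.38)]
screwdriver [([0.657, 0.281, 0.024], 0.86)]
wrench [([0.782, -0.072, 0.004], 0.87)]
tape [([0.667, -0.274, 0.026], 0.74)]
1.8
```

View pics/scene0.png

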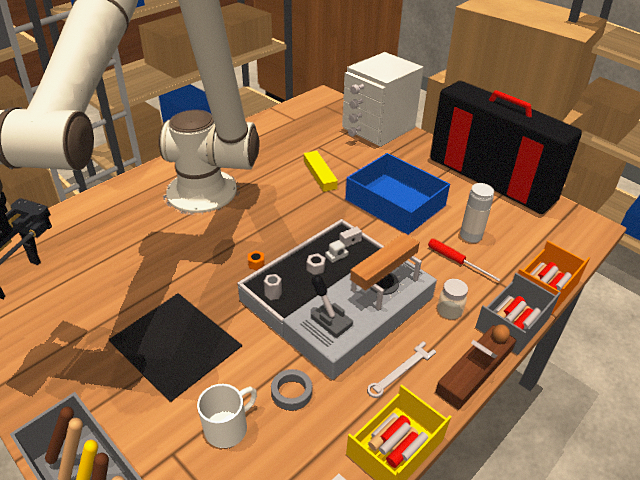

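View pics/top0.png

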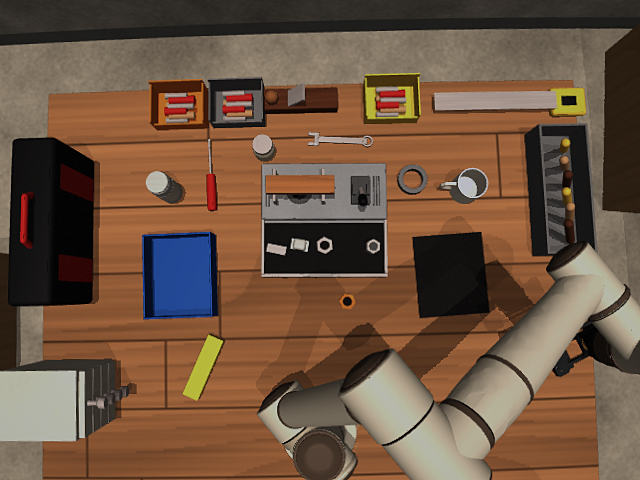

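```bash
cat > h.py <<'E'
import numpy as np, cv2
from scipy.spatial.transform import Rotation as R
from workcell import env
def cam(f):
    Rc=R.from_euler('xyz',f['orientation'],degrees=True).as_matrix()
    K=np.array([[f['fx'],0,f['cx']],[0,f['fy'],f['cy']],[0,0,1]])
    return K,np.array(f['D'],float),Rc,np.array(f['position'])
def ray(c,px,z):
    K,D,Rc,p=c
    u=cv2.undistortPoints(np.array(px,float).reshape(-1,1,2),K,D).reshape(-1,2)
    d=np.c_[u[:,0],-u[:,1],-np.ones(len(u))]@Rc.T
    return p+d*((z-p[2])/d[:,2])[:,None]
def proj(c,X):
    K,D,Rc,p=c
    X=np.atleast_2d(X); q=(X-p)@Rc; q=q*[1,-1,-1]
    return cv2.projectPoints(q,np.zeros(3),np.zeros(3),K,D)[0].reshape(-1,2)
def crop(f,name,x0,y0,x1,y1,s,pts=None):
    im=f['image'].copy()[y0:y1,x0:x1]; im=cv2.resize(im,None,fx=s,fy=s,interpolation=cv2.INTER_CUBIC)
    if pts is not None:
        for u,v in pts: cv2.circle(im,(int((u-x0+.5)*s),int((v-y0+.5)*s)),2,(0,0,255),-1)
    cv2.imwrite('pics/'+name,im)
E
python3 - <<'E'
from h import *
import pickle
fs={}
for n in('scene','top'):
    f=env.grab_frame(n); fs[n]=f
    K=cam(f)
    print(n, ray(K,[[320,240]],0))
pickle.dump(fs,open('f0.pkl','wb'))
crop(fs['top'],'t1.png',250,150,400,290,5)
crop(fs['scene'],'s1.png',230,210,450,380,3.6)
E
```

```text
scene [[0.38608534 0.08827307 0.        ]]
top [[ 0.50773358 -0.01373873  0.        ]]
```

View pics/t1.png

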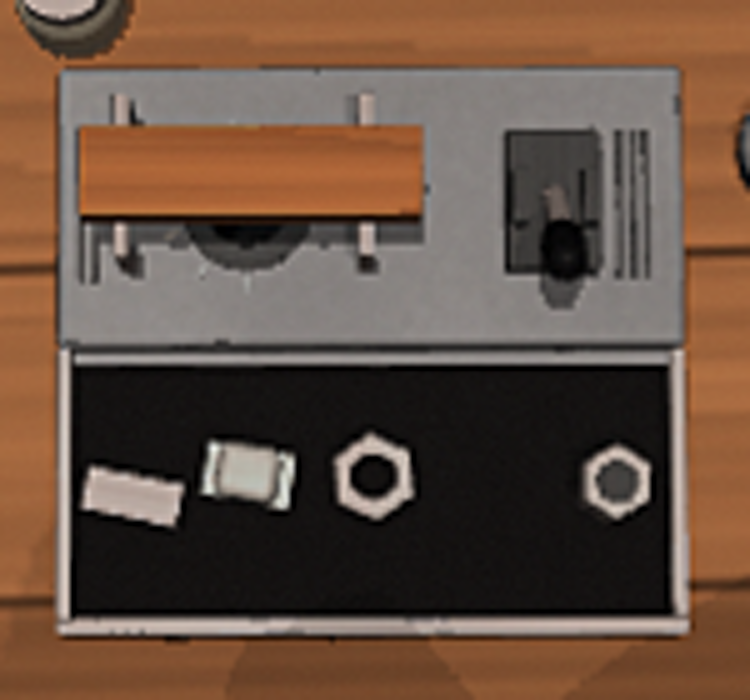

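View pics/s1.png

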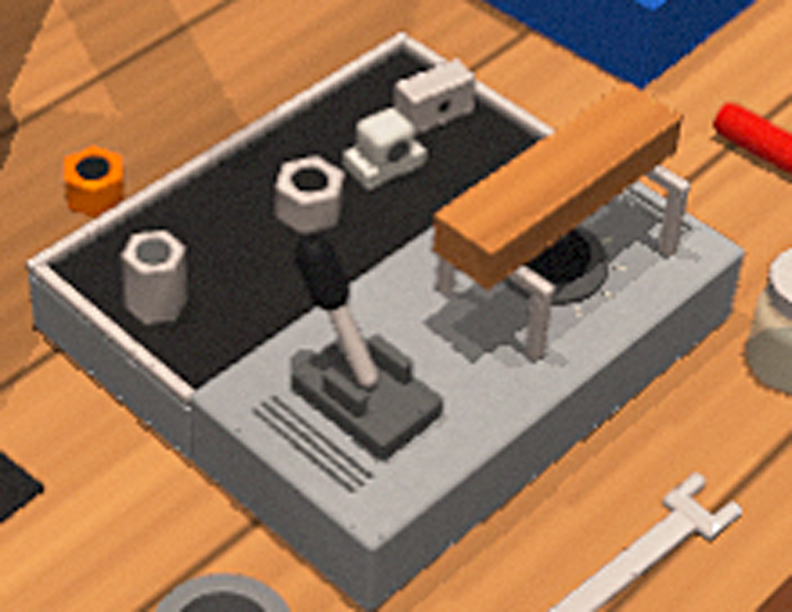

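```bash
python3 - <<'E'
from h import *
import pickle
from scipy.optimize import least_squares
fs=pickle.load(open('f0.pkl','rb'))
T,S=cam(fs['top']),cam(fs['scene'])
tp=np.array([[60,69],[683,70],[58,635],[688,635]])/5+[250,150]-.5
sp=np.array([[372,548],[742,258],[32,265],[404,36]])/3.6+[230,210]-.5
mt=np.array([[.15,.165,.062],[.15,-.165,.062],[-.15,.165,.058],[-.15,-.165,.058]])
ms=np.array([[.15,-.165,.062],[.15,.165,.062],[-.15,-.165,.058],[-.15,.165,.058]])
def w(p,m):
    c,s=np.cos(p[2]),np.sin(p[2]); return np.c_[p[0]+c*m[:,0]-s*m[:,1],p[1]+s*m[:,0]+c*m[:,1],m[:,2]]
for use in ('t','s','b'):
    def res(p):
        r=[]
        if use in'tb': r.append((proj(T,w(p,mt))-tp).ravel())
        if use in'sb': r.append((proj(S,w(p,ms))-sp).ravel())
        return np.concatenate(r)
    r=least_squares(res,[.58,-.05,0]); print(use,r.x[:2],np.degrees(r.x[2]),r.fun.round(1))
# allow tiny cam errors: compare flat/table items in both: wrench, mat centers
E
```

```text
t [ 0.5558552  -0.02487504] -1.4832721784074372 [-0.  -0.1  0.2 -0.5 -0.6  0.2  0.4  0.3]
s [ 0.55846669 -0.03152031] -1.5782779688178579 [-0.3  1.6  2.2 -1.5 -1.9 -0.7  0.1 -0.9]
b [ 0.55673775 -0.02803744] -1.5439195064823448 [ 1.2 -0.5  1.4 -0.8  0.6 -0.2  1.5  0.   0.3  0.   2.5 -2.7 -1.2 -1.9
  0.5 -1.8]
```

```bash
cat >> h.py <<'E'
def mw(p,m):
    m=np.atleast_2d(m);c,s=np.cos(p[2]),np.sin(p[2]); return np.c_[p[0]+c*m[:,0]-s*m[:,1],p[1]+s*m[:,0]+c*m[:,1],m[:,2]]
E
python3 - <<'E'
from h import *
import pickle
fs=pickle.load(open('f0.pkl','rb'))
T,S=cam(fs['top']),cam(fs['scene'])
p=[.5559,-.0249,np.radians(-1.483)]
m=np.array([[.15,.165,.062],[.15,-.165,.062],[-.15,.165,.058],[-.15,-.165,.058],[.15,.165,0],[.15,-.165,0],[-.15,-.165,0],[0,.157,.05],[0,-.157,.05],[-.142,.157,.05],[-.142,-.157,.05],
 [.038,.003,.12],[.122,.003,.12],[.038,.127,.12],[.122,.127,.12],[.075,-.095,.062],[.075,.065,.062]])
crop(fs['top'],'t2.png',250,150,400,290,5,proj(T,mw(p,m)))
crop(fs['scene'],'s2.png',230,210,450,380,3.6,proj(S,mw(p,m)))
E
```

```text
(no output)
```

View pics/t2.png

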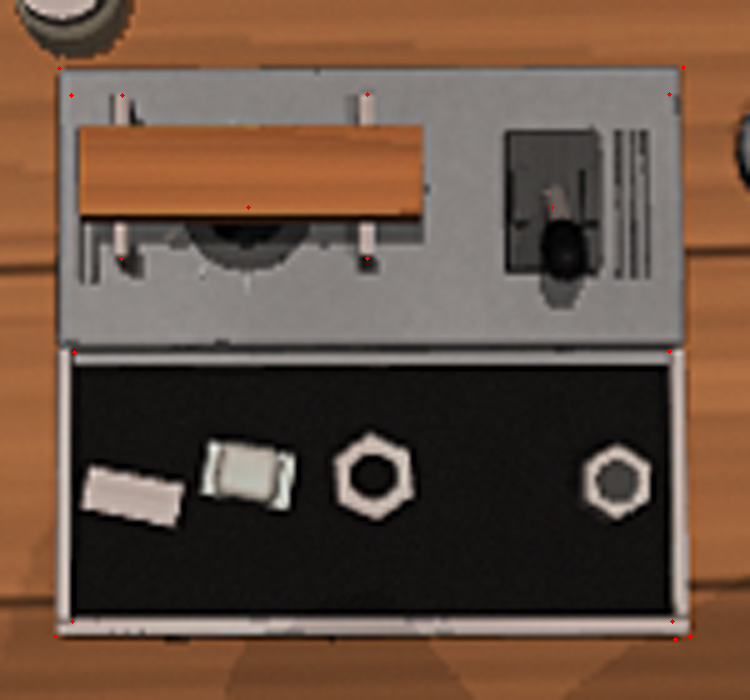

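View pics/s2.png

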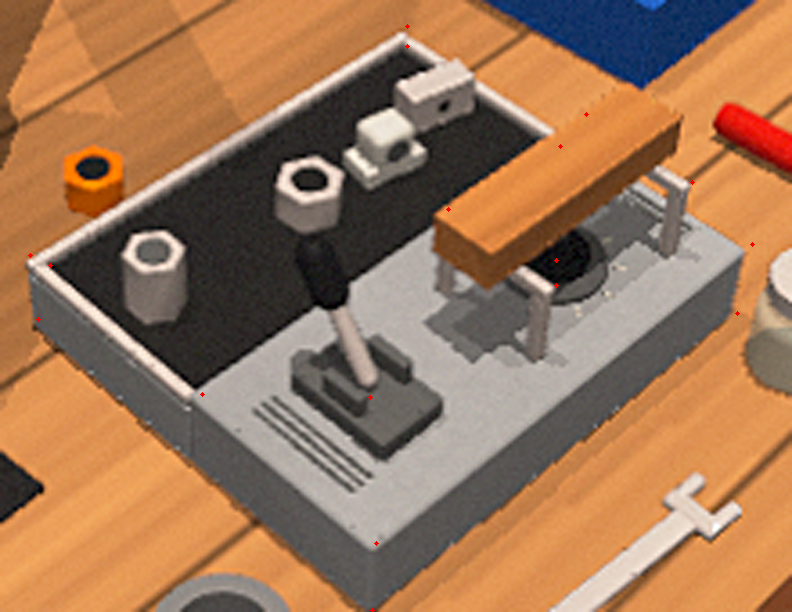

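```bash
python3 - <<'E'
from h import *
import pickle
env.goto([.40,-.15,.30],[-90,0,0])
env.gripper_to(0.0)
env.move_straight([.40,-.15,.15])
s=env.read_state();print(s['position'],s['tool_rot'],s['joint_positions'],s['clock'])
fs={n:env.grab_frame(n) for n in('scene','top')}
pickle.dump((fs,s),open('f1.pkl','wb'))
for n,z,nm in (('scene',6,'s3.png'),('top',6,'t3.png')):
    f=fs[n];c=proj(cam(f),s['position']); print(c)
    u,v=c[0].astype(int); crop(f,nm,u-50,v-50,u+50,v+40,z,c)
E
```

```text
[ 0.40061739 -0.15006658  0.15069602] [-9.00133663e+01 -9.29430058e-02  1.18430112e-02] [ 1.41066488e+00  6.86980202e+00 -3.19352304e+01  2.00845201e-02
 -5.11023803e+01 -9.14114318e+01] 6.2417
[[247.25948285 241.09621352]]
[[377.76495199 276.58403499]]
```

View pics/s3.png

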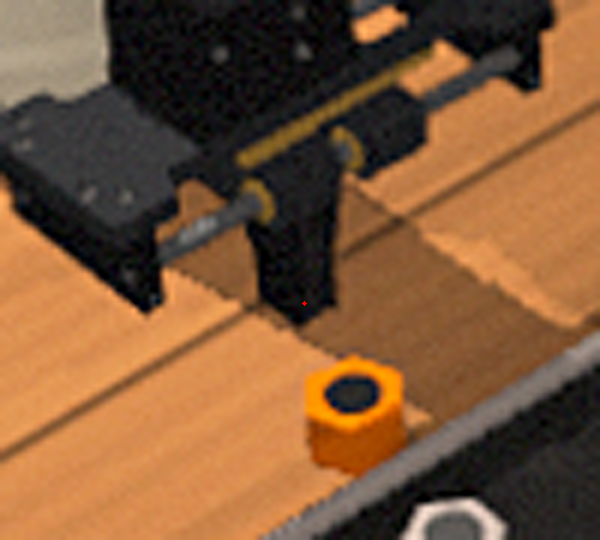

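View pics/t3.png

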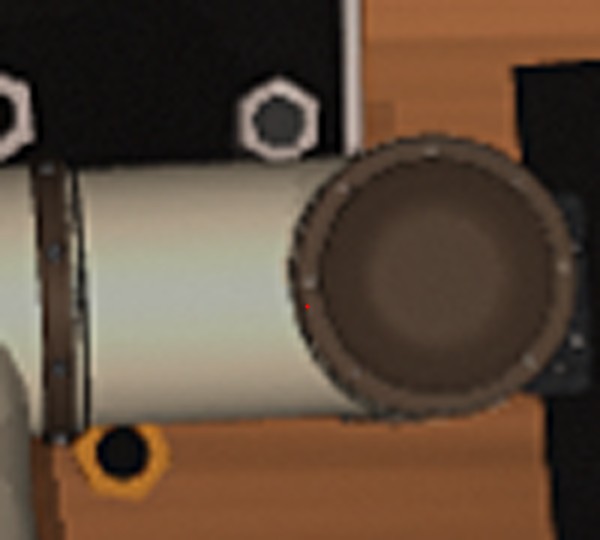

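```bash
python3 - <<'E'
from h import *
env.move_straight([.365,-.15,.15]);env.move_straight([.365,-.15,.042])
print(env.move_straight([.42,-.15,.042],rate=.03,force_limit=4)); s=env.read_state();print(s['position'],s['force'])
env.move_straight([.365,-.15,.05])
env.move_straight([.365,-.235,.06]);env.move_straight([.47,-.235,.042])
print(env.move_straight([.47,-.18,.042],rate=.03,force_limit=4)); s=env.read_state();print(s['position'],s['force'])
env.move_straight([.47,-.235,.05]);env.move_straight([.47,-.235,.25])
print(env.read_state()['clock'])
E
```

```text
True
[ 0.39355429 -0.14997815  0.0414151 ] [-0.73452807 -0.42298478  1.16136117]
True
[ 0.4700513  -0.20047948  0.04194067] [ 0.09028996 -2.2726553   1.69360191]
13.575
```

```bash
cat >> h.py <<'E'
P=[.5562,-.0276,np.radians(-1.5)]
def tcam(f):
    K,D,Rc,p=cam(f); return K,D,Rc,p+np.array([.0004,-.0028,0])
def mc(w):  # world->machine
    w=np.atleast_2d(w); d=w[:,:2]-P[:2]; c,s=np.cos(P[2]),np.sin(P[2]); return np.c_[c*d[:,0]+s*d[:,1],-s*d[:,0]+c*d[:,1]]
E
python3 - <<'E'
from h import *
import pickle
fs=pickle.load(open('f0.pkl','rb'));T=tcam(fs['top'])
b=np.array([[79,126],[423,126],[422,216],[80,216]])/5+[250,150]-.5
print('batten',ray(T,b,.15).round(4), mc(ray(T,b,.15)).round(4))
crop(fs['top'],'t4.png',130,220,230,330,5); crop(fs['top'],'t5.png',400,220,500,330,5)
E
```

```text
batten [[ 0.6595  0.1157  0.15  ]
 [ 0.6548 -0.0544  0.15  ]
 [ 0.6098 -0.0526  0.15  ]
 [ 0.6144  0.1159  0.15  ]] [[ 0.0995  0.1459]
 [ 0.0993 -0.0242]
 [ 0.0542 -0.0235]
 [ 0.0544  0.145 ]]
```

View pics/t4.png

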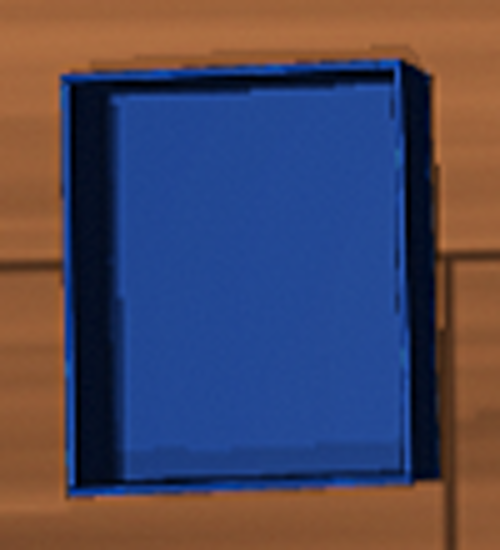

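View pics/t5.png

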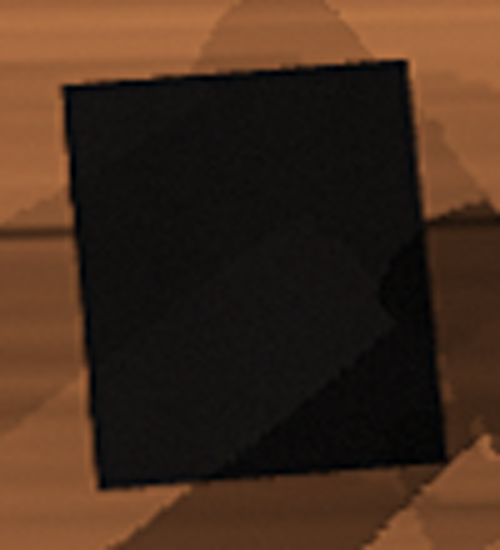

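```bash
python3 - <<'E'
from h import *
import pickle
fs=pickle.load(open('f0.pkl','rb'));T=tcam(fs['top'])
m=np.array([[65,86],[407,60],[445,462],[98,488]])/5+[400,220]-.5
b=np.array([[62,75],[402,60],[412,484],[70,496]])/5+[130,220]-.5
for q,z in((m,.005),(b,.075)):
    w=ray(T,q,z); print(w.round(3),w.mean(0).round(4)); e=[w[0]-w[1],w[3]-w[2],w[0]-w[3],w[1]-w[2]]
    print([(round(np.linalg.norm(v),3),round(np.degrees(np.arctan2(v[1],v[0])),1)) for v in e])
for yaw in(90,88.5,-91.5,-90):
    j=env.inverse_kinematics([.633,.0312,.25],[-90,0,yaw]);print(yaw,None if j is None else j.round(0) if hasattr(j,'round') else j)
    j=env.inverse_kinematics([.41,-.369,.05],[-90,0,yaw]);print(j)
E
```

```text
[[ 0.51  -0.268  0.005]
 [ 0.52  -0.455  0.005]
 [ 0.302 -0.465  0.005]
 [ 0.293 -0.277  0.005]] [ 0.4061 -0.366   0.005 ]
[(np.float64(0.188), np.float64(92.9)), (np.float64(0.188), np.float64(92.6)), (np.float64(0.217), np.float64(2.4)), (np.float64(0.218), np.float64(2.5))]
[[0.527 0.448 0.075]
 [0.531 0.269 0.075]
 [0.312 0.266 0.075]
 [0.309 0.444 0.075]] [0.4198 0.3567 0.075 ]
[(np.float64(0.179), np.float64(91.0)), (np.float64(0.178), np.float64(90.8)), (np.float64(0.218), np.float64(1.2)), (np.float64(0.219), np.float64(0.8))]
90 [ 17.  22.   4.   0. -72. -17.]
[-2.51470111e+01  2.57290456e+01 -2.21844799e+01  2.54444375e-14
 -4.20864745e+01  2.51470111e+01]
88.5 [ 17.  22.   4.   0. -72. -19.]
[-2.51470111e+01  2.57290456e+01 -2.21844799e+01  2.54444375e-14
 -4.20864745e+01  2.36470111e+01]
-91.5 [ 17.  22.   4.   0. -72. 161.]
[-2.51470111e+01  2.57290456e+01 -2.21844799e+01 -2.54444375e-14
 -4.20864745e+01 -1.56352989e+02]
-90 [ 17.  22.   4.   0. -72. 163.]
[-2.51470111e+01  2.57290456e+01 -2.21844799e+01 -2.54444375e-14
 -4.20864745e+01 -1.54852989e+02]
```

```bash
python3 - <<'E'
from h import *
c=mw(P,[[.077,.0608,.124]])[0]; print(c)
env.goto([c[0],c[1],.30],[-90,0,88.5]); env.gripper_to(.85)
env.move_straight([c[0],c[1],.17]); 
print(env.move_straight(c,rate=.06,force_limit=6),env.read_state()['position'])
env.gripper_to(0,40); s=env.read_state();print(s['opening']*87,s['force'],s['position'])
env.move_straight([c[0],c[1],.30],rate=.1); s=env.read_state();print(s['opening']*87,s['force'],s['clock'])
f=env.grab_frame('scene'); cv2.imwrite('pics/s5.png',f['image'])
E
```

```text
[0.63476517 0.03116354 0.124     ]
False [0.63512103 0.03118865 0.12436623]
43.685290637597824 [-0.33778442 -0.16996935  0.71839462] [0.63486023 0.03117185 0.1241365 ]
43.52079680243929 [-1.33422178 -0.73763104 -1.70195673] 20.6167
```

View pics/s5.png

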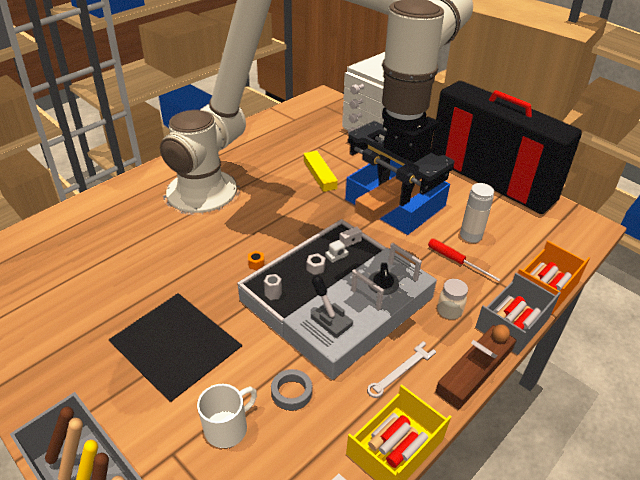

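```bash
python3 - <<'E'
from h import *
env.move_straight([.406,-.366,.30],[-90,0,92.5],rate=.2); s=env.read_state();print(s['opening']*87,s['force'],s['tool_rot'])
env.move_straight([.406,-.366,.06],rate=.15)
print(env.move_straight([.406,-.366,.006],rate=.03,force_limit=4)); s=env.read_state();print(s['opening']*87,s['force'],s['position'])
f=env.grab_frame('scene'); crop(f,'s6.png',80,240,280,430,4)
E
```

```text
43.61523366609997 [ 0.24735606  1.03428155 -1.79379561] [-9.00038956e+01 -3.32787370e-03  9.25494488e+01]
True
43.94328155508738 [-0.42977978 -0.37575837  4.02139521] [ 0.40597524 -0.36598637  0.00908718]
```

View pics/s6.png

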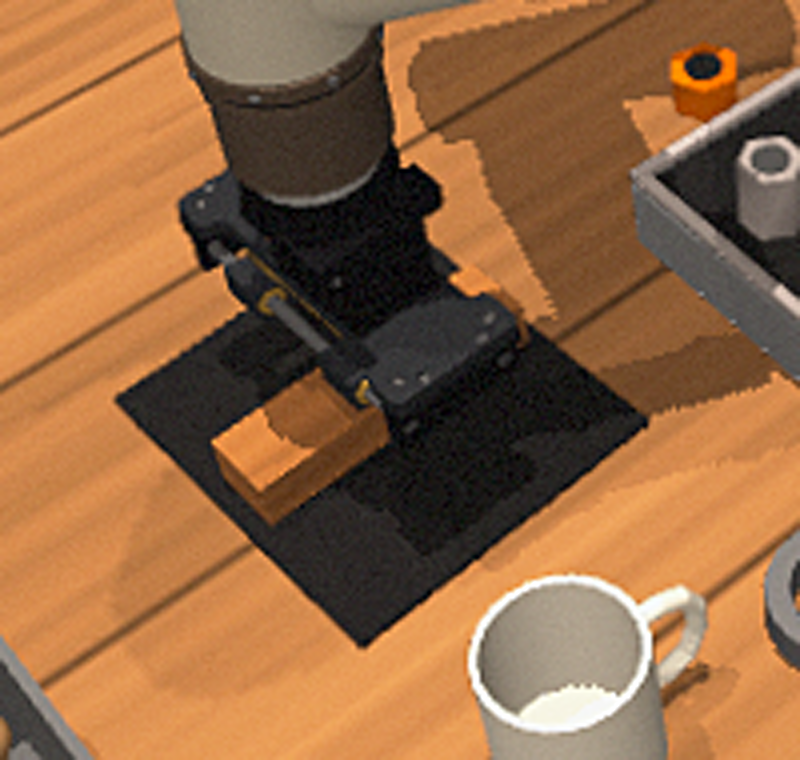

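```bash
python3 - <<'E'
from h import *
import pickle
env.gripper_to(.75); env.move_straight([.406,-.366,.25],rate=.15)
s=env.read_state();print(s['clock'])
fs={n:env.grab_frame(n) for n in('scene','top')}
pickle.dump(fs,open('f2.pkl','wb'))
crop(fs['top'],'t7.png',250,150,400,290,5); crop(fs['scene'],'s7.png',300,210,450,330,5)
cv2.imwrite('pics/s7f.png',fs['scene']['image'])
print(env.search_frame(fs['top'],'speed_grip')[:2] ,env.search_frame(fs['scene'],'batten'))
E
```

```text
28.9083
[{'xyz': [0.6304, 0.0376, 0.0729], 'score': 0.7}] [{'xyz': [0.194, 0.2868, 0.0284], 'score': 0.89}, {'xyz': [0.4179, -0.3755, 0.0392], 'score': 0.78}]
```

View pics/t7.png

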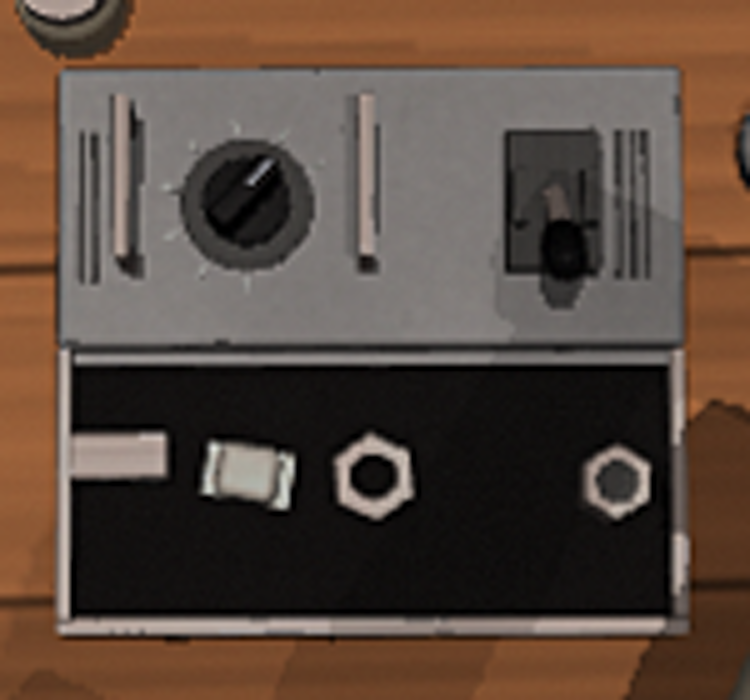

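View pics/s7.png

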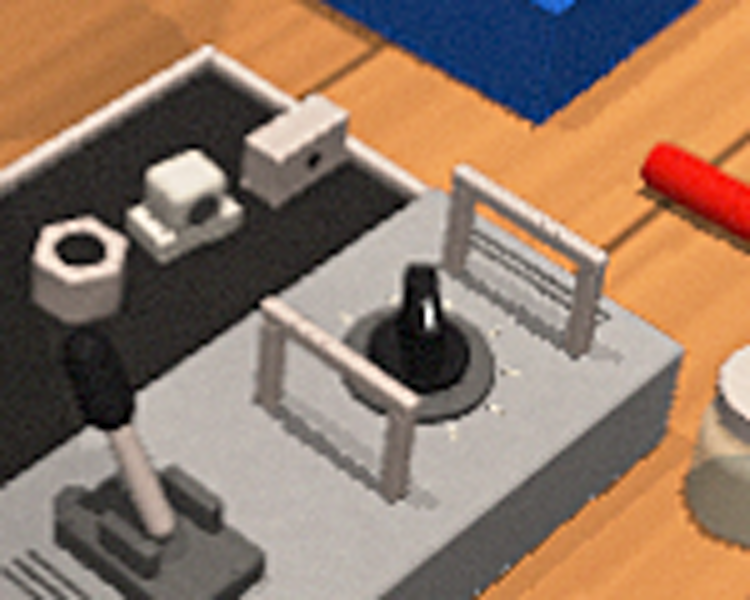

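View pics/s7f.png

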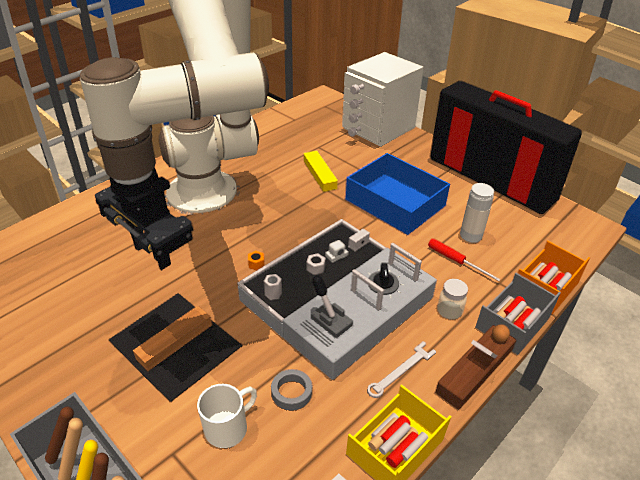

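```bash
python3 - <<'E'
from h import *
import pickle
fs=pickle.load(open('f2.pkl','rb'));T=tcam(fs['top']);S=cam(fs['scene'])
for z in(.062,.07,.09,.094,.1,.104,.11): print(z,((proj(T,mw(P,[[.075,.065,z]]))-[250,150]+.5)*5).round(1),((proj(S,mw(P,[[.075,.065,z]]))-[300,210]+.5)*5).round(1))
crop(fs['top'],'t8.png',280,170,320,210,16)
q=np.array([[250,185],[275,155]])/5+[250,150]-.5
w=ray(T,q,.1);d=w[1]-w[0];print(np.degrees(np.arctan2(d[1],d[0])))
E
```

```text
0.062 [[248.1 207.8]] [[419.4 365.2]]
0.07 [[247.6 204.9]] [[421.1 352.4]]
0.09 [[246.4 197.7]] [[425.5 319.8]]
0.094 [[246.1 196.2]] [[426.4 313.1]]
0.1 [[245.7 194. ]] [[427.7 303.2]]
0.104 [[245.5 192.5]] [[428.6 296.5]]
0.11 [[245.1 190.2]] [[429.9 286.4]]
-40.8058759771906
```

View pics/t8.png

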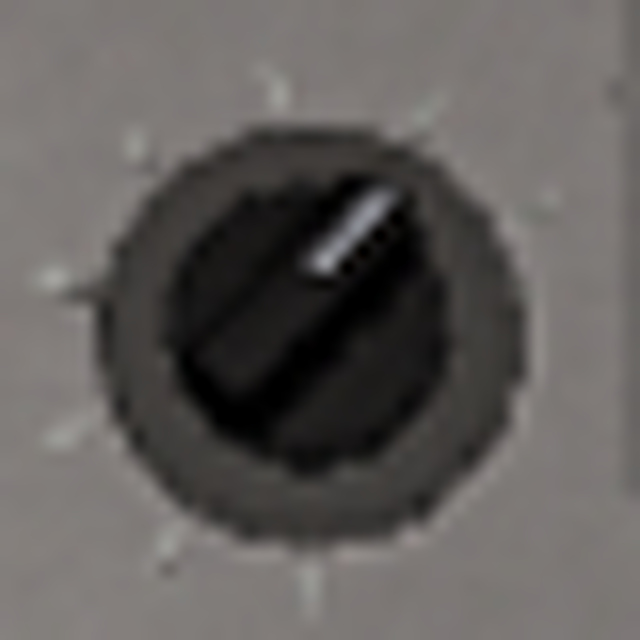

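```bash
python3 - <<'E'
from h import *
k=mw(P,[[.075,.065,.085]])[0]; print(k)
env.move_straight([k[0],k[1],.30],[-90,0,0],rate=.25)
env.goto([k[0],k[1],.30],[-90,0,-44]); env.gripper_to(.45)
print(env.read_state()['joint_positions'].round(1))
env.move_straight([k[0],k[1],.13])
print(env.move_straight(k,rate=.04,force_limit=5)); s=env.read_state();print(s['position'],s['force'])
env.gripper_to(0,30); s=env.read_state();print(s['opening']*87,s['force'],s['wrist_torque'],s['joint_positions'].round(1),s['clock'])
f=env.grab_frame('scene'); crop(f,'s9.png',300,160,450,310,5)
E
```

```text
[0.6328758  0.03541446 0.085     ]
[  17.8   20.7    9.4   -0.   -78.7 -151.8]
False
[0.63313773 0.03546324 0.0853731 ] [-1.01443518  0.40122497 -0.03765754]
13.930991656489706 [ 0.97385027  2.21129057 -0.05245386] [ 0.51573851 -0.40056099  0.0062903 ] [  17.8   29.8   -8.1   -0.   -52.  -151.8] 35.8833
```

View pics/s9.png

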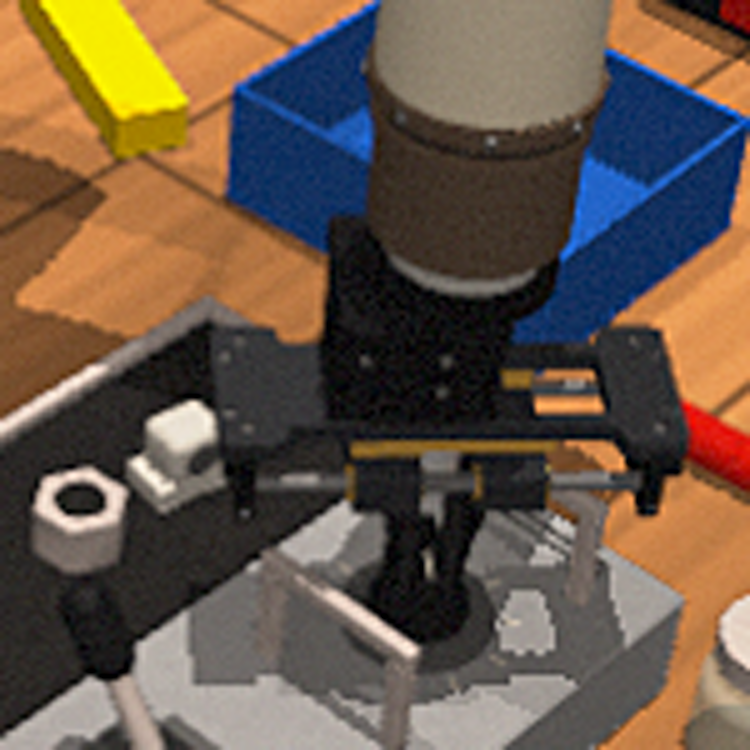

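```bash
python3 - <<'E'
from h import *
j=env.read_state()['joint_positions'].copy(); j0=j.copy()
def go(d):
    q=j0.copy(); q[5]+=d; env.set_joints(q); s=env.read_state()
    print(d,(s['joint_positions'][5]-j0[5]).round(2),s['wrist_torque'].round(2),s['force'].round(1),s['joint_torque'][5].round(2),round(s['opening']*87,2)); return s
for d in(30,80,130,180,205,213): s=go(d)
for d in range(215,232):
    s=go(d)
    if abs(s['wrist_torque'][2])>1.6 : break
print(s['clock'])
E
```

```text
30 29.89 [-0.3  -0.15  0.05] [ 1.7 -0.3 -0.4] -0.01 13.95
80 79.9 [-1.63 -0.49 -0.01] [ 1.8 -5.5  0.1] -0.04 13.38
130 129.9 [-2.03 -0.97  0.06] [ 2.7 -7.4 -1.7] -0.03 13.73
180 179.9 [-1.97 -1.27  0.03] [ 5.3 -6.4 -2.7] -0.03 13.72
205 204.91 [-1.72 -1.33  0.03] [ 6.4 -5.6 -2.8] -0.02 13.58
213 212.92 [-1.68 -1.4  -0.02] [ 5.8 -5.2 -2.7] 0.02 14.0
215 214.91 [-1.6  -1.33  0.06] [ 5.8 -5.1 -2. ] -0.03 13.63
216 215.9 [-1.69 -1.42  0.05] [ 5.4 -5.5 -2.6] -0.04 14.13
217 216.9 [-1.64 -1.29  0.02] [ 5.3 -4.8 -2.9] -0.04 13.91
218 217.9 [-1.57 -1.27  0.04] [ 4.8 -5.6 -3.6] -0.04 13.66
219 218.9 [-1.56 -1.36  0.  ] [ 4.7 -4.9 -3.1] -0.04 13.55
220 219.9 [-1.55 -1.4  -0.  ] [ 5.3 -4.3 -3.4] -0.04 13.73
221 220.9 [-1.58 -1.37  0.04] [ 5.5 -5.3 -2.8] -0.04 13.7
222 221.9 [-1.55 -1.3   0.01] [ 4.6 -4.7 -2.7] -0.04 13.64
223 222.89 [-1.55 -1.31 -0.03] [ 5.2 -5.3 -3.9] 0.01 13.68
224 223.82 [-1.52 -1.4  -0.45] [ 5.6 -4.5 -3.4] 0.42 13.89
225 224.78 [-1.53 -1.34 -0.61] [ 5.4 -4.1 -3.1] 0.63 14.04
226 225.77 [-1.47 -1.28 -0.66] [ 5.2 -4.7 -2. ] 0.67 13.9
227 226.77 [-1.43 -1.2  -0.69] [ 4.2 -5.  -2.4] 0.69 14.31
228 227.76 [-1.44 -1.12 -0.74] [ 5.3 -3.7 -2.8] 0.7 14.89
229 228.74 [-1.45 -1.12 -0.78] [ 4.2 -4.5 -3.1] 0.83 15.1
230 229.74 [-1.36 -1.03 -0.82] [ 4.7 -4.4 -1. ] 0.82 15.01
231 230.75 [-1.37 -1.   -0.82] [ 4.1 -3.6 -1.6] 0.8 15.55
44.0333
```

```bash
python3 - <<'E'
from h import *
import pickle
env.gripper_to(.4)
s=env.read_state();p=s['position'];env.move_straight([p[0],p[1],.25],rate=.2)
env.goto([.45,-.20,.30],[-90,0,0]); env.gripper_to(0)
fs={n:env.grab_frame(n) for n in('scene','top')}
pickle.dump(fs,open('f3.pkl','wb'));print(env.read_state()['clock'])
crop(fs['top'],'t10.png',250,150,400,290,5); crop(fs['scene'],'s10.png',270,210,450,350,4.4)
E
```

```text
49.075
```

View pics/t10.png

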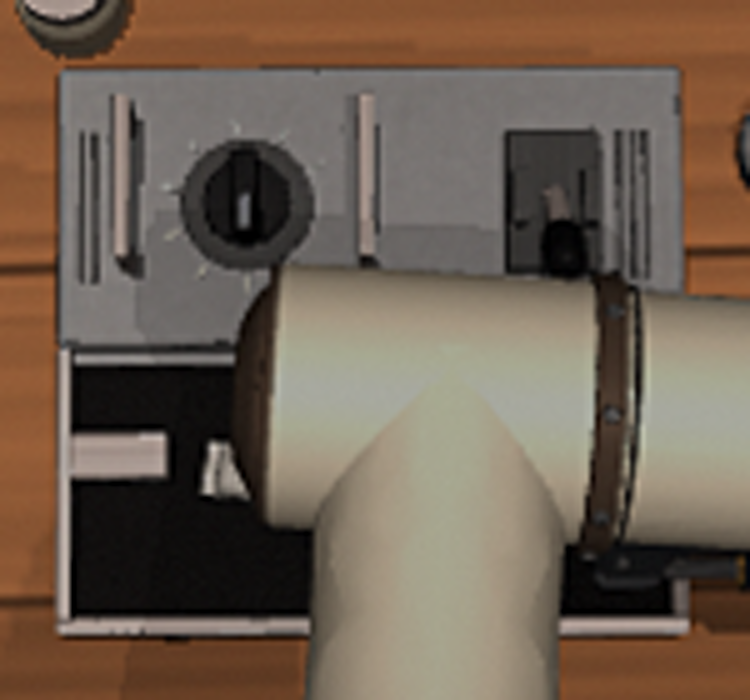

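View pics/s10.png

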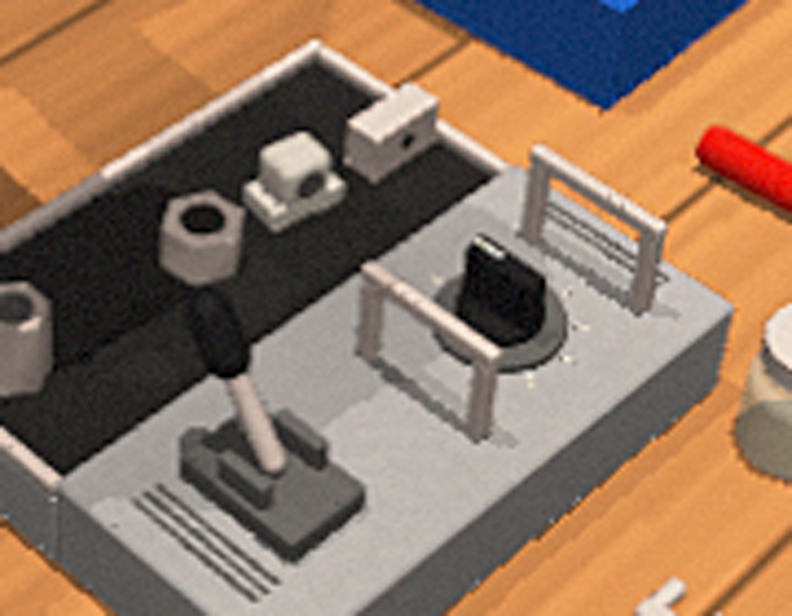

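```bash
python3 - <<'E'
from h import *
a=mw(P,[[-.015,-.095,.30],[-.015,-.095,.130],[.088,-.095,.130],[.03,-.095,.130]])
env.move_straight(a[0],[-90,0,-1.5],rate=.2); env.move_straight(a[1],rate=.15)
print(env.move_straight(a[2],rate=.04,force_limit=15)); s=env.read_state();print(mc(s['position']),s['position'],s['force'])
env.move_straight(a[3],rate=.15)
env.move_straight([a[3][0]-.03,a[3][1],.25],rate=.2)
env.move_straight([.40,-.22,.30],rate=.25)
f=env.grab_frame('scene'); crop(f,'s11.png',230,210,450,380,3.6); print(env.read_state()['clock'])
E
```

```text
False
[[ 0.0876668 -0.09501  ]] [ 0.64134969 -0.12487229  0.12998303] [-0.92843993  0.17679342  1.10529254]
56.075
```

View pics/s11.png

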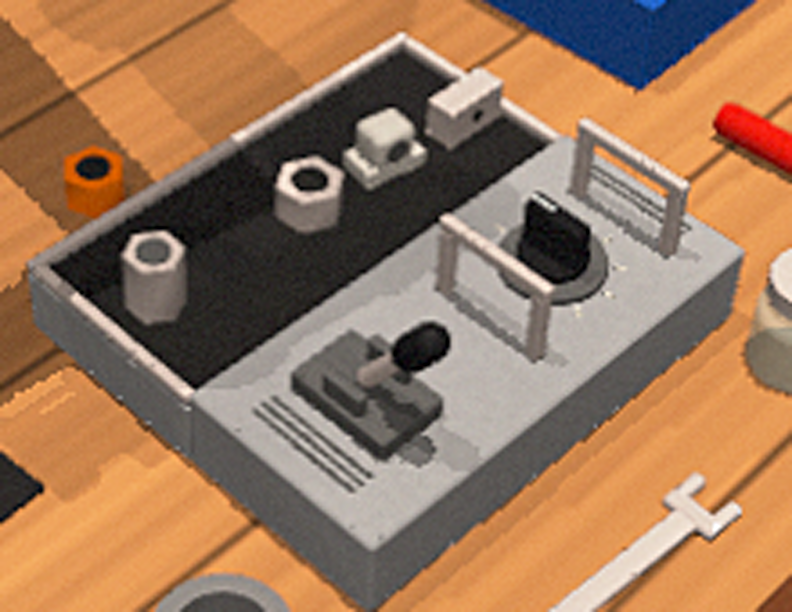

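```bash
python3 - <<'E'
from h import *
import pickle
env.move_straight([.38,-.35,.30],rate=.3)
fs={n:env.grab_frame(n) for n in('scene','top')}
pickle.dump(fs,open('f4.pkl','wb'))
T=tcam(fs['top']);S=cam(fs['scene'])
tip=mw(P,[[.117,-.095,.1462]]);print('tip',(proj(T,tip)-[250,150]+.5)*5,(proj(S,tip)-[230,210]+.5)*3.6)
crop(fs['top'],'t12.png',260,222,330,262,11); crop(fs['top'],'t12b.png',320,230,390,265,11);crop(fs['top'],'t12c.png',250,150,400,290,5)
for t in('socket','nut','jaw','bearing','hammerhead'):
  for n in fs:
    print(n,t,[([round(float(v),3) for v in d['xyz']],round(float(d['score']),2)) for d in env.search_frame(fs[n],t)[:2]])
E
```

```text
tip [[565.46838397  92.49889979]] [[428.7171065  340.05235976]]
scene socket [([0.49, -0.157, 0.087], 0.75)]
top socket [([0.481, -0.149, 0.091], 0.56), ([0.657, -0.127, 0.145], 0.55)]
scene nut [([0.498, -0.038, 0.08], 0.76), ([0.67, -0.273, 0.02], 0.74)]
top nut [([0.489, -0.027, 0.074], 0.47), ([0.338, -0.082, 0.024], 0.47)]
scene jaw [([0.512, 0.095, 0.077], 0.59)]
top jaw [([0.499, 0.101, 0.078], 0.54), ([0.666, -0.274, 0.024], 0.41)]
scene bearing [([0.442, -0.377, 0.005], 0.48), ([0.498, -0.038, 0.076], 0.33)]
top bearing [([0.486, 0.036, 0.085], 0.44)]
scene hammerhead [([0.606, -0.068, 0.06], 0.34), ([0.657, 0.366, 0.096], 0.32)]
top hammerhead []
```

View pics/t12.png

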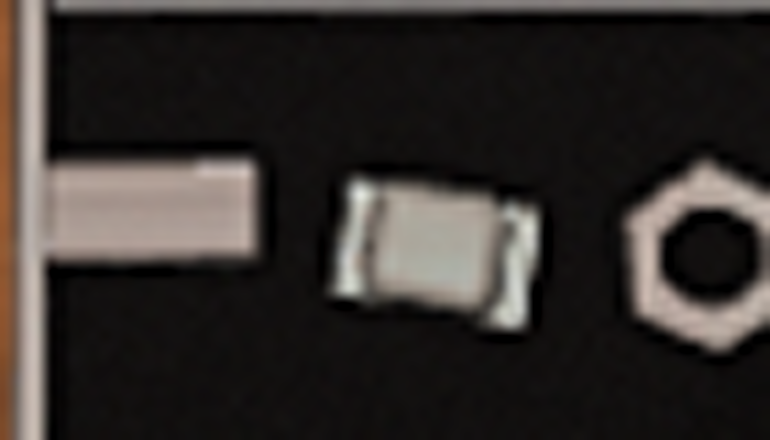

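View pics/t12b.png

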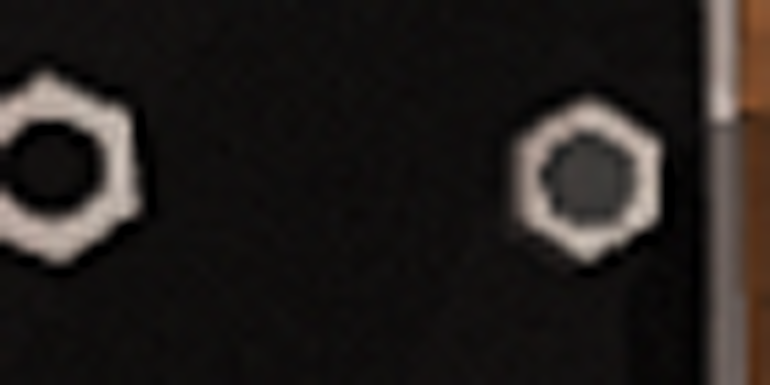

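View pics/t12c.png

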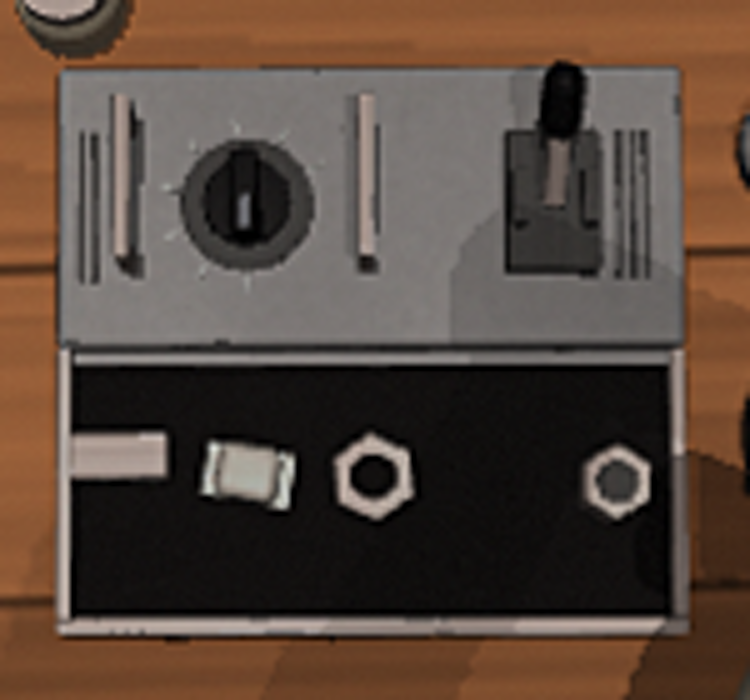

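```bash
cat > pick.py <<'E'
from h import *
def pick(c,yaw,ztcp,opening,force,zup=.22,seen=None):
    env.goto([c[0],c[1],zup],[-90,0,yaw]); env.gripper_to(opening/87)
    env.move_straight([c[0],c[1],ztcp+.05],rate=.2)
    hit=env.move_straight([c[0],c[1],ztcp],rate=.05,force_limit=5); s=env.read_state()
    print('hit',hit,s['position'].round(4),s['force'].round(1))
    if hit: return s
    env.gripper_to(0,force); s=env.read_state(); print('grip mm',round(s['opening']*87,1),s['force'].round(1))
    env.move_straight([c[0],c[1],zup],rate=.15); s=env.read_state(); print('lifted mm',round(s['opening']*87,1),s['force'].round(1),round(s['clock'],1))
    return s
def place(x,y,yaw,ztcp,zup=.22,op=None):
    env.move_straight([x,y,zup],[-90,0,yaw],rate=.25); s=env.read_state(); print('over bin mm',round(s['opening']*87,1),s['force'].round(1))
    hit=env.move_straight([x,y,ztcp],rate=.12,force_limit=5); s=env.read_state(); print('down',hit,s['position'].round(3))
    o=s['opening']*87
    env.gripper_to(min(1,(o+(op or 25))/87)); env.move_straight([x,y,zup],rate=.25); print(round(env.read_state()['clock'],1))
E
python3 - <<'E'
from h import *
import pickle
fs=pickle.load(open('f4.pkl','rb'));T=tcam(fs['top'])
o=np.array([260,222]);o2=np.array([320,230])
for n,q,off,z in(('jaw',(152,206),o,.08),('bearing',(437,245),o,.086),('bearingbase',(436,253),o,.06),('nut',(53,167),o2,.076),('socket',(589,179),o2,.094)):
    w=ray(T,np.array(q)/11+off-.5,z)[0]; print(n,w.round(4),mc(w).round(4))
for a in([.49,.1,.2,90],[.49,.1,.2,-90],[.42,.36,.1,90],[.42,.36,.1,0],[.49,-.15,.2,0],[.49,-.15,.2,-1.5]):
    print(a,env.inverse_kinematics(a[:3],[-90,0,a[3]]).round(0))
E
```

```text
jaw [0.503  0.1043 0.08  ] [[-0.0566  0.1305]]
bearing [0.4916 0.0376 0.086 ] [[-0.0663  0.0635]]
bearingbase [0.492  0.0387 0.06  ] [[-0.0659  0.0646]]
nut [ 0.4884 -0.0267  0.076 ] [[-0.0678 -0.0009]]
socket [ 0.4809 -0.1501  0.094 ] [[-0.0721 -0.1245]]
[0.49, 0.1, 0.2, 90] [ 30.  11. -19.   0. -60. -30.]
[0.49, 0.1, 0.2, -90] [ 30.  11. -19.   0. -60. 150.]
[0.42, 0.36, 0.1, 90] [ 57.  22. -19.  -0. -49. -57.]
[0.42, 0.36, 0.1, 0] [  57.   22.  -19.   -0.  -49. -147.]
[0.49, -0.15, 0.2, 0] [  1.  12. -17.  -0. -61. -91.]
[0.49, -0.15, 0.2, -1.5] [  1.  12. -17.  -0. -61. -93.]
```

```bash
python3 - <<'E'
from pick import *
s=pick([.503,.1043],88.5,.057,50,50)
if s['opening']*87>15: place(.37,.40,90,.018)
f=env.grab_frame('scene'); crop(f,'s13.png',230,140,460,310,3.4)
E
```

```text
hit False [0.5033 0.1044 0.0573] [-0.6  0.2  1.1]
grip mm 21.8 [-1.5  0.3  1.8]
lifted mm 21.4 [-0.1 -0.5 -0.3] 63.8
over bin mm 21.2 [ 0.7 -0.8 -1.7]
down False [0.37  0.4   0.019]
68.8
```

View pics/s13.png

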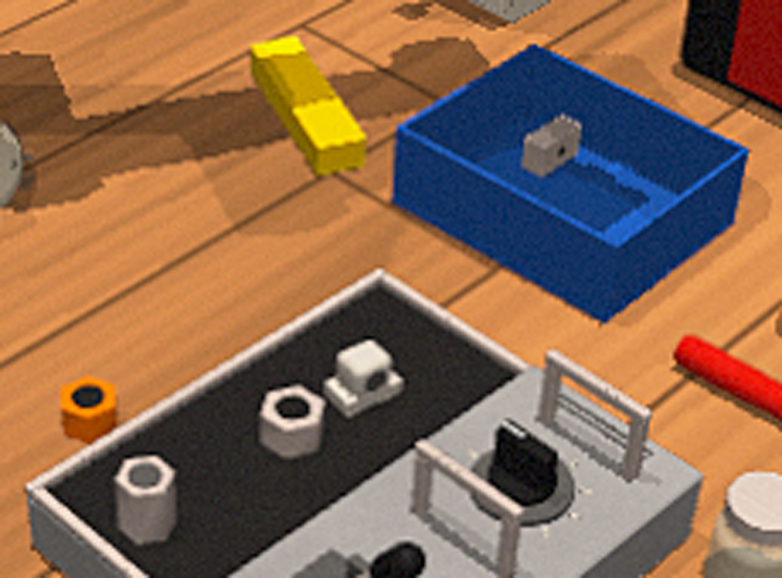

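```bash
python3 - <<'E'
from pick import *
s=pick([.4918,.038],79.2,.060,52,50)
if s['opening']*87>15: place(.37,.315,90,.020)
f=env.grab_frame('scene'); crop(f,'s14.png',230,140,460,310,3.4)
E
```

```text
hit False [0.4921 0.0381 0.0603] [0.4 0.2 0.1]
grip mm 27.8 [-0.2  0.1  1. ]
lifted mm 28.0 [-0.9 -0.3 -0.5] 74.3
over bin mm 27.3 [-0.1  0.2 -2.1]
down False [0.37  0.315 0.021]
79.2
```

View pics/s14.png

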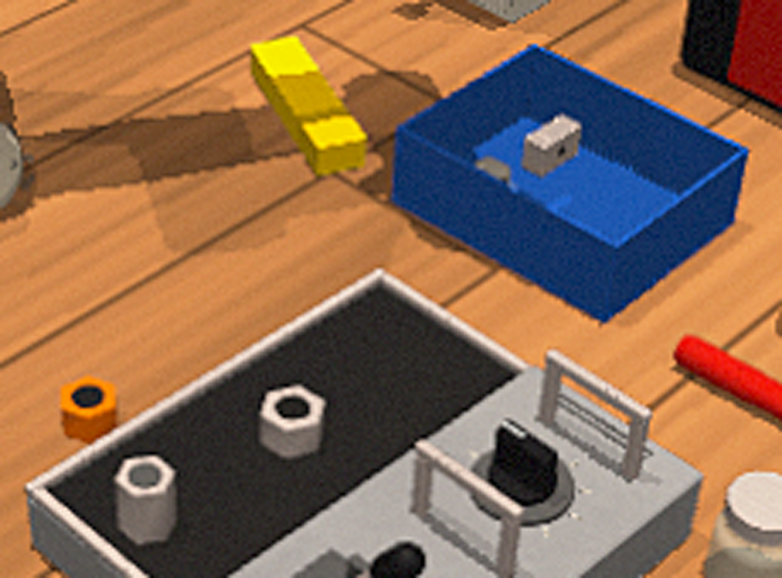

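```bash
python3 - <<'E'
from pick import *
s=pick([.4884,-.0267],3.9,.056,62,50)
if s['opening']*87>30: place(.47,.395,90,.018,op=15)
f=env.grab_frame('scene'); crop(f,'s15.png',230,140,460,310,3.4)
E
```

```text
hit False [ 0.4887 -0.0266  0.0563] [ 0.7 -0.7  0.4]
grip mm 37.6 [0.1 0.2 1.4]
lifted mm 37.5 [ 0.1 -0.6 -1.8] 84.7
over bin mm 37.3 [ 0.5 -0.2 -0.2]
down False [0.47  0.395 0.019]
90.0
```

View pics/s15.png

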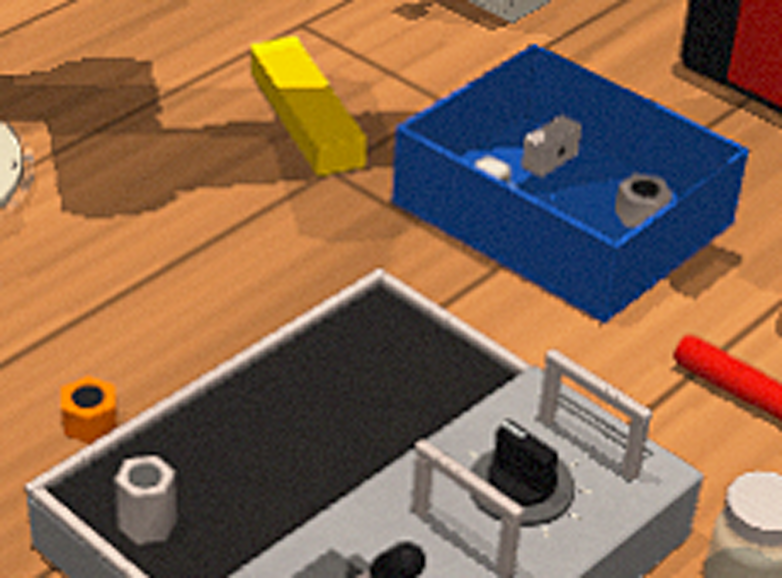

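```bash
python3 - <<'E'
from pick import *
s=pick([.4809,-.1501],-1.5,.065,54,50)
if s['opening']*87>25: place(.47,.315,90,.024,op=15)
env.move_straight([.40,.20,.30],rate=.25); env.goto([.35,-.25,.30],[-90,0,0])
f=env.grab_frame('scene'); cv2.imwrite('pics/s16.png',f['image'])
f=env.grab_frame('top'); cv2.imwrite('pics/t16.png',f['image']); print(env.read_state()['clock'])
E
```

```text
hit False [ 0.4812 -0.1501  0.0653] [-0.4  0.1  0.4]
grip mm 31.6 [0.4 0.8 1.2]
lifted mm 31.9 [ 0.4 -0.4 -0.8] 95.8
over bin mm 31.9 [ 0.9 -0.2 -1.1]
down False [0.47  0.315 0.025]
101.1
103.65
```

View pics/s16.png

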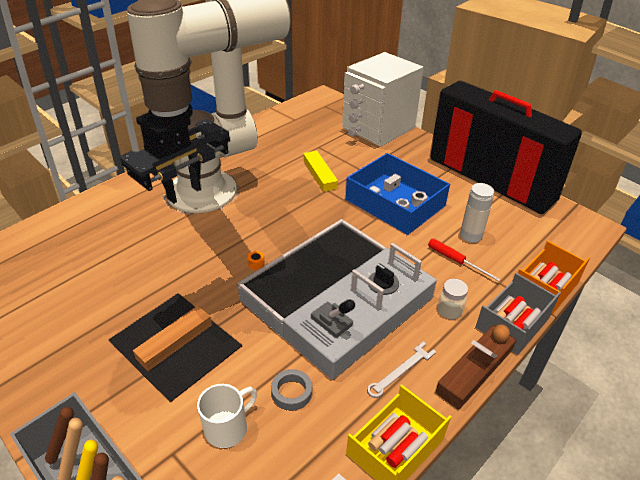

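View pics/t16.png

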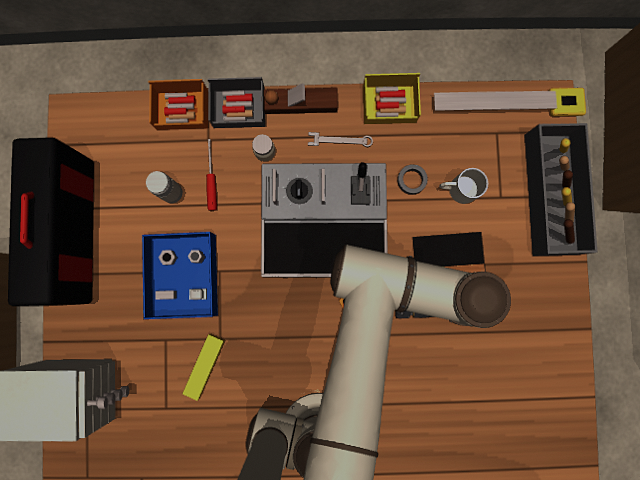

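The pictures show all four parts in the bin at about (165–200, 255–295) in the top view and an empty tray. The batten is flat on the mat at about (172, 338) in the scene view. The knob mark points to the front, the lever leans to the rear, and the bystanders have not moved.

```bash
python3 - <<'E'
from h import *
env.close_job()
E
```

```text
the job is handed in; nothing more can be done
```

The job is done in the order asked, and I handed it in at about 104 s of the 210 s allowed.

1. **Batten:** I lifted the wooden batten off the guard rails and laid it flat on the mat.
2. **Knob:** I turned it about 223° anticlockwise until the torque rose at the end stop. Its white mark now points to the front.
3. **Isolator:** I pushed the lever over to the rear, and its tip appears where the off position should be.
4. **Parts:** Only after that did I put the jaw, bearing, nut and socket in the blue bin. No hammer head was in the tray.

**Last checks:** The final pictures show the tray empty, all four parts inside the bin, the batten flat within the mat, and the orange nut and other things where they were. I took no further pictures after handing in.

**What disagreed:**
- **Cameras:** They differed by about 7 mm on the machine's position, so I touched the machine's front and side with the fingers and corrected for it. Every grasp then closed on the expected width.
- **Jaw block:** It had been knocked against the tray wall before I reached it. I measured it again before gripping.
- **Knob stop:** I turned the gripper about 8° past the stop and the pads slipped on the bar. The knob still looked fully anticlockwise afterwards.

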